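# Lock the grinding cup onto the bean mill, lid it and switch on

### The job

Get the bean mill ready to run: set the steel cup upright in the mill's bayonet ring with its handle over the dot on the deck so that its pins drop into the gaps, then twist it clockwise (seen from above) by the handle until its pins have cammed down the ramps against the stops and the handle is over the bar mark. Then put the lid squarely on the cup, and last push the little switch lever on the front deck all the way over to the right (seen from the front of the mill). Leave the other things on the counter where they are.

Things in the scene. Friction and masses are not known exactly. Their poses are not given: they have to be found in the camera images.
- mill: bean mill, fixed: white box 180 mm deep (x -115 to +65), 156 mm wide, its deck 68 mm above the counter; origin on the counter under the socket's axis, -x is its front. Round its socket an aluminium bayonet ring of three claws, 109 mm across, 77 mm clear between the claws' inner edges, claw tops 102 mm above the counter
- socket (a point): the mill's socket: centre of the upper face (at rest) of its black spring-loaded rubber seat, 72 mm across, 80 mm above the counter; the set-down cup stands on it. Axes as the mill's, z up
- entry_mark (a point): above the round dot on the mill's front deck: where point cup_grip is when the cup is first set down in the ring, 138 mm above the counter. The cup goes straight down only with its x axis +15 degrees (counter-clockwise from above, give or take 12) from the mill's x
- lock_mark (a point): above the bar mark on the mill's deck: where point cup_grip is when the cup is locked, 60 degrees clockwise of entry_mark about the socket's axis (cup x axis at -45 degrees from the mill's), 135.5 mm above the counter. There the pins meet stops. From about 25 degrees of twist on, ramps press the cup 2.5 mm down against the seat's spring; turning takes up to about 0.6 N m
- mill_seat (a joint): how far the rubber seat is pressed down, m: 0 at rest, 0.006 at most, about 0.0025 when the cup is locked; spring 1500 N/m with 5 N preload
- cup_center (a point): centre (half-way up, on the axis) of the steel grinding cup: 72 mm across, 85 mm high, open top, wall 2.5 mm, about 0.35 kg, upright on the counter. Three 8 mm bayonet pins stick out 9 mm, centred 10 mm above its underside, unevenly spaced (at 60, 150, 275 degrees from its x axis). z is up along its axis; -x points along its handle
- lid_knob (a point): middle of the wooden knob of the steel lid, 31 mm above the lid's underside; knob 26 mm across and high. The lid is a disc 76 mm across, 5 mm thick, on a chamfered plug 62 mm across, 9 mm deep, that goes into the cup's 67 mm mouth; it stands upright on the plug, 0.12 kg. On the cup, the knob's middle is 64.5 mm above the cup's centre point
- switch_tip (a point): centre of the 14 mm steel ball on the end of the mill's switch lever, front right of the deck. The lever is 30 mm long from its pivot, which lies along the mill's x, at x -88, y -52 mm from the socket's axis and 76 mm above the counter; it leans 0.5 rad to the left of upright at joint value 0, 0.5 rad to the right at 1.0
- cup_grip (a point): grip point on the cup's dark wooden straight handle, 80 mm from the cup's axis along its -x and 58 mm above its underside; the handle is a level bar 18 mm wide, 22 mm high, its wood from 48 to 138 mm from the cup's axis. Axes as the cup's
- mill_switch (a joint): switch lever, rad: 0 leaning left (mill's +y), 1.0 at its right end stop (leaning to the mill's -y); stays where left; needs about 2 N
- tablet: bystander: wrapped chocolate bar, 74x150x11 mm, lying in front of the mill; origin under its centre
- cocoa_tin: bystander: round tin, 68 mm across, 85 mm high; origin under its centre
- bean_dish: bystander: white ramekin of beans, 68 mm across, 42 mm high; origin under its centre
- pod: bystander: brown dried cocoa pod, 151 mm long, 52 mm high, lying to the left; origin under its centre
- cup: the grinding cup itself; origin at the centre of its underside, axes as cup_center's
- lid: the lid itself; origin at the centre of the plug's underside
- hot_pot: bystander, fixed: tall copper-coloured pot on a stand, about 0.18 m across and 0.3 m high, between the mill and the left half of the counter; go round its front or well over it. Origin under its centre

How it is judged:
By the outcome, as a careful person would: the job done as asked, in the order asked, and still so for the second after the job is handed in, with the robot touching nothing.
It also fails if it takes over 67 s, if anything falls off the work surface, if the arm or the gripper's body presses on something with over 40 N, if the wrist force passes 120 N, or if a joint passes its speed limit or range.

### The arm

A 6-joint arm with a two-finger parallel gripper is mounted at the origin on a cart in front of the work surface, level with it; the furniture and walls round the work are solid. World frame = base frame: x ahead of the robot, y to its left, z up, the work surface at z = 0. Lengths are in mm, angles in rad, forces in N, time in s.
With the tool pointing down it reaches from about 225 to 875 mm from the base axis. Payload 3.4 kg.
Tool frame: the origin (TCP) lies on the centre line of the jaws, within the pads' length; the fingertips stand 19 mm ahead of it and the grasp point (between the pads) is the TCP (tcp_to_tips is the distance from the TCP to the fingertips, in mm); x points along the fingers, z is the direction in which the jaws open and shut, and the axes are right-handed (so a half turn about x gives the same grasp; the last joint's range is limited). The gripper opens to 85 mm and grips with 20 to 120 N. Pads are 22 mm wide; open, the fingers measure 114 mm over their backs; the gripper's body (76 mm by 85 mm) begins 54 mm behind the grasp point. The pads swing forward as they close: fully open they stand 13 mm farther back than shut.
Start: joints at [1.065, 0.276, 1.505, -0, 1.361, -0.121], TCP at [215.858, 532.978, 250.328] pointing down, gripper open.
Joint ranges: [-2.89, 2.89], [-0.75, 2.08], [0.22, 2.7], [-1.18, 4.32], [0.11, 2.71], [-2.7, 2.7]. Speed limits (rad/s): [2.57, 2.57, 3.14, 3.14, 3.14, 3.14].

### API

Orientations are given as a rotation vector (axis times angle).
In Python, from bench import read_state, capture, close_job, tcp_to_tips gives the robot as it stands.
- The arm moves only by the shell command python3 -m pendant 'ROWS' [FORCE]. ROWS is JSON, a list of rows, each a list of 5 numbers: the opening, from 0 (shut) to 1 (fully open), then the shift along the tool's x, y, z in cm, then the turn about the tool's x in degrees. In form: [[claw, tx, ty, tz, yaw], ...]. A call has 1 to 8 rows; each row shifts and turns the commanded pose from where the row before left it, along the tool's axes as they then stand; what a row does not reach is not made up. A row lasts 1/12 s, in which the tool goes at most 41.7 mm and 7.16 degrees, less where a joint would pass 70% of its speed; a pose out of reach is approached as far as the arm can. A call is refused whole if a number of a shift passes 4.17 or a number of a turn 7.16, either way. A call with a gripper value outside its range is refused whole. The fingers move at their own pace and stop on an object; FORCE is the grip in N (left out, the last holds). Time passes only in rows, so rows that do not move let the fingers close. It gives the time, the measured TCP pose, the force and the opening at its end, in the units of the state.
- read_state(): the state, without advancing time (a new reading comes with each control period).
- capture(name): name is "side" or "top" or "wrist"; returns a dict with "pixels" (420x560x3 uint8, red, green, blue), "z_map" (420x560 float32, mm along the optical axis (not along the pixel's ray), 0 where there is no reading), "camera_matrix" (3x3 intrinsics, pixels), "cam_to_world" (4x4, takes a point from camera to world coordinates). Camera axes: x right, y down, z forward; pixel columns grow to the right and rows downward; lengths in mm; the calibration is good to about 2 mm. A picture is of the moment at which its call begins.
- close_job(): hands the job in, once; it reports no verdict.
The state is a dict: "time": time; "joint_positions": joint angles; "qd": joint speeds; "effort": joint torques, N m; "tcp_pos": TCP position; "eef_rot": TCP orientation; "ft_force": force on the tool from outside, world axes, zero at the start; "ft_torque": the same for the moment, N m; "finger_gap": finger opening in mm.
Only numpy, scipy, OpenCV 4.12 (cv2) and the standard library are available. Lean on these libraries where they do the work, as an engineer would, in place of code of your own. Each camera call takes 0.05 s, during which the arm holds its last target. There are 200 camera calls.

## Working session

There is one attempt and no reset: what is moved stays moved. The work goes in short steps, Python scripts to look and compute and a shell command to move; the robot and the scene stay as the last step left them, time stands still between calls to the robot, and variables do not carry over. Pictures are saved under pics/ and viewed, about 8 in all and at most 12, crops included, and the job is handed in when it is done.

```bash
ls; mkdir -p pics; python3 - <<'E'
from bench import *
import cv2, numpy as np
s=read_state();print(s,tcp_to_tips if not callable(tcp_to_tips) else tcp_to_tips())
for n in("top","side"):
    c=capture(n);cv2.imwrite(f'pics/{n}0.png',c['pixels'][:,:,::-1]);np.savez(f'{n}0.npz',**c)
    print(n,c['camera_matrix'].tolist(),np.round(c['cam_to_world'],3).tolist())
E
```

```text
pics
{'time': 0.0, 'joint_positions': array([ 1.06500486e+00,  2.76603963e-01,  1.50612211e+00, -2.89421175e-05,
        1.36071873e+00, -1.20998697e-01]), 'qd': array([ 2.20576121e-05,  3.48420755e-04, -1.02524710e-03, -6.55099830e-04,
        1.88013135e-03, -8.47638481e-04]), 'effort': array([-6.65009775e-04, -4.16761422e+01, -2.45811421e+01, -5.23907038e-04,
        1.09720029e-02, -1.65887775e-05]), 'tcp_pos': array([215.60775591, 532.51192459, 249.43897126]), 'eef_rot': array([-0.92219174,  1.36869527,  0.92076164]), 'ft_force': array([-0.72751213,  0.2003172 , -1.01720772]), 'ft_torque': array([ 2.94079595e-02, -2.62241780e-02, -2.20478790e-05]), 'finger_gap': 85.48396934881832} 19.0
top [[415.58797664476117, 0.0, 277.2224656925516], [0.0, 415.58797664476117, 211.70025074871734], [0.0, 0.0, 1.0]] [[0.003, -0.997, 0.076, 479.143], [-1.0, -0.003, -0.002, -93.324], [0.002, -0.076, -0.997, 1243.078], [0.0, 0.0, 0.0, 1.0]]
side [[385.64180136025993, 0.0, 281.66293101739984], [0.0, 385.64180136025993, 215.18914212097164], [0.0, 0.0, 1.0]] [[-0.981, -0.122, 0.153, 415.164], [-0.196, 0.626, -0.755, 629.31], [-0.004, -0.77, -0.638, 709.648], [0.0, 0.0, 0.0, 1.0]]
```

View pics/top0.png

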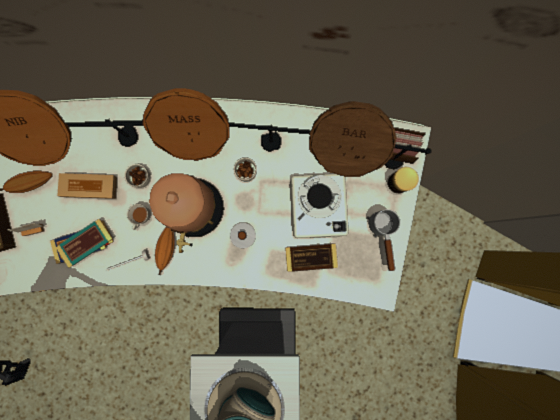

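View pics/side0.png

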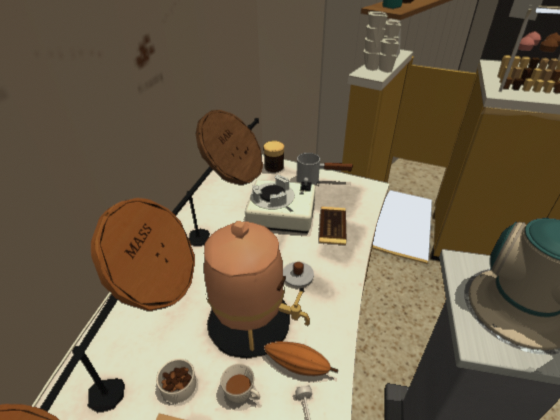

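The top view shows the mill at (319,205) with its ring at (319,197) and the switch at (340,226). The cup is at (383,222), its handle pointing down to (391,268). The lid is at (242,236), the tablet at (312,257), the tin at (403,180) and the pot at (185,205). A BAR sign overhangs behind the mill.

```bash
cat > h.py <<'E'
import numpy as np, cv2
from scipy.spatial.transform import Rotation as R
from bench import *
def cloud(c):
    K=c['camera_matrix'];T=c['cam_to_world'];z=c['z_map'].astype(float)
    v,u=np.mgrid[:z.shape[0],:z.shape[1]]
    P=np.stack([(u-K[0,2])*z/K[0,0],(v-K[1,2])*z/K[1,1],z],-1)
    W=P@T[:3,:3].T+T[:3,3];W[z<=0]=np.nan
    return W
def circ(p):
    A=np.c_[2*p,np.ones(len(p))];s=np.linalg.lstsq(A,(p**2).sum(1),rcond=None)[0]
    return s[:2],np.sqrt(s[2]+s[:2]@s[:2])
def st():
    s=read_state();M=R.from_rotvec(s['eef_rot']).as_matrix()
    print('t',round(s['time'],2),'tcp',s['tcp_pos'].round(1),'F',s['ft_force'].round(1),'T',s['ft_torque'].round(2),'gap',round(s['finger_gap'],1),'q',s['joint_positions'].round(2));print(M.round(3).tolist());return s,M
E
python3 - <<'E'
from h import *
st()
W=cloud(np.load('top0.npz'))
def sel(u0,u1,v0,v1,z0,z1):
    p=W[v0:v1,u0:u1].reshape(-1,3);return p[(p[:,2]>z0)&(p[:,2]<z1)]
def rect(p): print('  rect',cv2.minAreaRect(p[:,:2].astype(np.float32)),'z',p[:,2].mean().round(1),len(p))
print('deck');rect(sel(285,352,170,245,60,76))
print('ring');r=sel(290,352,170,225,94,110);rect(r);print(r.mean(0))
p=sel(290,352,170,225,76,90);print('seat');rect(p);print(p.mean(0))
print('switch');p=sel(328,352,215,240,90,120);print(p.round(0).tolist()[:12])
print('cup rim');p=sel(362,405,200,242,76,95);rect(p);print(circ(p[:,:2]))
print('handle');p=sel(370,402,236,275,50,80);rect(p);print(circ(p[:,:2]) if 0 else p.mean(0))
q=np.linalg.svd(p[:,:2]-p[:,:2].mean(0))[2][0];print(q,p[:,0].min(),p[:,0].max())
print('lid');p=sel(225,260,220,255,8,30);rect(p);p=sel(225,260,220,255,32,60);rect(p);print(p.mean(0))
p=sel(305,398,100,178,120,900);print('sign',p.min(0),p.max(0))
p=sel(360,432,130,168,20,900);print('rail',p.min(0),p.max(0))
p=sel(148,228,170,240,100,500);print('pot',p.min(0),p.max(0))
p=sel(280,345,240,275,5,30);print('tablet');rect(p)
p=sel(385,425,160,195,60,100);print('tin');rect(p)
z=np.load('top0.npz')['pixels'][160:280,225:425,::-1]
cv2.imwrite('pics/crop0.png',cv2.resize(z,None,fx=4,fy=4,interpolation=cv2.INTER_CUBIC))
w=capture('wrist');print(w['camera_matrix'].round(1).tolist(),w['cam_to_world'].round(3).tolist())
E
```

```text
t 0.1 tcp [215.6 532.6 249.5] F [-0.4 -0.2  0.2] T [-0.03  0.    0.03] gap 85.5 q [ 1.07  0.28  1.51 -0.    1.36 -0.12]
[[-0.001, -0.927, 0.375], [-0.001, 0.375, 0.927], [-1.0, 0.0, -0.002]]
deck
  rect ((589.3234252929688, -215.67892456054688), (178.91839599609375, 155.07037353515625), 2.8145339488983154) z 67.8 2437
ring
  rect ((622.03125, -224.6363525390625), (118.36328125, 157.15870666503906), 74.81314086914062) z 99.8 306
[ 620.25646633 -217.53006533   99.82922343]
seat
  rect ((612.5811157226562, -229.21524047851562), (130.79710388183594, 149.84422302246094), 83.13490295410156) z 80.5 561
[ 616.43519149 -220.78761645   80.46174204]
switch
[[533.0, -254.0, 105.0], [533.0, -256.0, 105.0], [533.0, -259.0, 108.0], [533.0, -262.0, 105.0], [530.0, -251.0, 103.0], [530.0, -253.0, 108.0], [530.0, -255.0, 111.0], [530.0, -258.0, 110.0], [530.0, -262.0, 107.0], [531.0, -266.0, 93.0], [527.0, -251.0, 102.0], [527.0, -253.0, 105.0]]
cup rim
  rect ((541.5728759765625, -401.3333435058594), (70.81287384033203, 69.84370422363281), 64.90428924560547) z 83.4 100
(array([ 541.14043082, -401.999
[... 558 characters left out ...]
gn [ 685.47993906 -423.94958196  120.00457449] [ 875.74920387 -168.30770975  258.05783883]
rail [ 687.64403675 -516.82014408   20.03074585] [ 806.10484827 -305.07588985  216.92403902]
pot [490.52200069  75.30715184 100.29053937] [655.14289937 221.38947397 283.60391732]
tablet
  rect ((435.1905822753906, -189.6214599609375), (97.25154113769531, 172.9969024658203), 2.512876033782959) z 10.1 1241
tin
  rect ((662.7520751953125, -458.3477478027344), (66.9432601928711, 65.99636840820312), 87.6173095703125) z 82.5 491
[[331.9, 0.0, 274.6], [0.0, 331.9, 213.8], [0.0, 0.0, 1.0]] [[0.376, 0.891, 0.255, 150.693], [0.927, -0.361, -0.106, 558.832], [-0.003, 0.276, -0.961, 373.474], [0.0, 0.0, 0.0, 1.0]]
```

View pics/crop0.png

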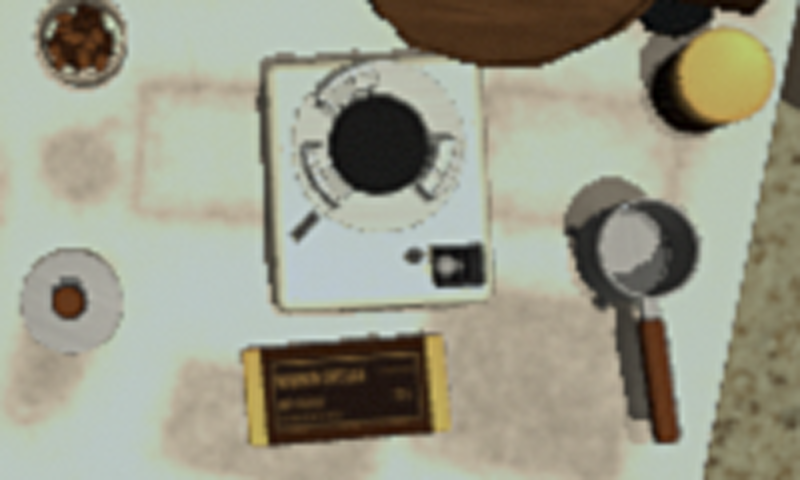

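```bash
python3 -m pendant '[[1,0,-2.08,-2.79,0],[1,0,-2.08,-2.79,0],[1,0,-2.08,-2.79,0],[1,0,-2.08,-2.79,0],[1,0,-2.08,-2.79,0],[1,0,-2.08,-2.79,0],[1,0,-2.08,-2.79,0],[1,0,-2.08,-2.79,0]]' 100
python3 -m pendant '[[1,0,-2.08,-2.79,0],[1,0,-2.08,-2.79,0],[1,0,-2.08,-2.79,0],[1,0,-2.08,-2.79,0],[1,0,-2.08,-2.79,0],[1,0,-2.08,-2.79,0],[1,0,-2.08,-2.79,0],[1,0,-2.08,-2.79,0]]'
python3 -m pendant '[[1,0,-2.08,-2.79,0],[1,0,-2.08,-2.79,0],[1,0,-2.08,-2.79,0],[1,0,-2.08,-2.79,0],[1,0,-2.08,-2.79,0],[1,0,-2.08,-2.79,0],[1,0,-2.08,-2.79,0],[1,0,-2.08,-2.79,0]]'
python3 -m pendant '[[1,0,-2.08,-2.79,0],[1,0,-2.08,-2.79,0],[1,0,-2.08,-2.79,0],[1,0,-2.08,-2.79,0],[1,0,0,0,7],[1,0,0,0,7],[1,0,0,0,7],[1,0,0,0,7]]'
python3 -m pendant '[[1,0,0,0,7],[1,0,0,0,7],[1,0,0,0,7],[1,0,0,0,7],[1,0,0,0,7],[1,0,0,0,7],[1,0,0,0,7],[1,0,0,0,7]]'
python3 -m pendant '[[1,0,0,0,7],[1,0,0,0,7],[1,0,0,0,7],[1,0,0,0,7],[1,0,0,0,7],[1,0,0,0,7],[1,0,0,0,7],[1,0,0,0,7]]'
python3 -m pendant '[[1,0,0,0,7],[1,0,0,0,5],[1,0,0,0,0],[1,0,0,0,0]]'
python3 - <<'E'
from h import *
st();c=capture('wrist');cv2.imwrite('pics/w1.png',c['pixels'][:,:,::-1]);np.savez('w1.npz',**c)
W=cloud(c);z=W[:,:,2]
b=(z>75)&(z<95);p=W[b];print('rim',len(p),np.nanmin(p,0),np.nanmax(p,0))
E
```

```text
time: 0.82
tcp_pos: [286.1, 262.0, 250.2]
eef_rot: [-0.922, 1.367, 0.922]
ft_force: [0.7, -0.1, -0.3]
finger_gap: 85.6
time: 1.48
tcp_pos: [356.5, -7.4, 250.3]
eef_rot: [-0.921, 1.367, 0.921]
ft_force: [0.6, 0.2, -0.5]
finger_gap: 85.1
time: 2.15
tcp_pos: [427.1, -276.7, 250.0]
eef_rot: [-0.92, 1.367, 0.921]
ft_force: [0.5, 0.4, 0.3]
finger_gap: 85.6
time: 2.82
tcp_pos: [462.2, -410.0, 249.4]
eef_rot: [-0.539, 1.503, 0.542]
ft_force: [-0.1, 0.3, -0.2]
finger_gap: 85.2
time: 3.48
tcp_pos: [462.3, -409.5, 249.8]
eef_rot: [0.225, 1.56, -0.224]
ft_force: [-1.4, 0.5, 0.0]
finger_gap: 85.2
time: 4.15
tcp_pos: [462.3, -409.5, 249.8]
eef_rot: [0.98, 1.34, -0.98]
ft_force: [-0.6, -0.3, -0.2]
finger_gap: 85.6
time: 4.48
tcp_pos: [462.3, -409.6, 249.9]
eef_rot: [1.131, 1.258, -1.131]
ft_force: [0.5, 0.2, 0.6]
finger_gap: 85.2
t 4.48 tcp [ 462.3 -409.6  249.9] F [0.5 0.2 0.6] T [-0.05 -0.05 -0.06] gap 85.2 q [-0.84  0.34  1.41  0.    1.39  0.63]
[[-0.0, 0.994, 0.106], [0.001, 0.106, -0.994], [-1.0, -0.0, -0.001]]
rim 5321 [ 503.77082662 -465.53194567   75.0008839 ] [ 628.63732583 -176.81733905   94.96901229]
```

View pics/w1.png

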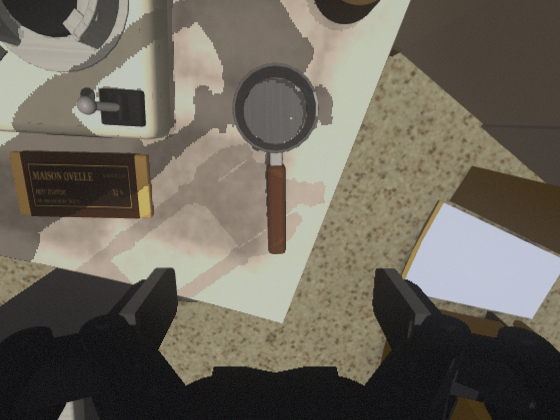

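The wrist view shows the cup rim at (275,107), with its handle running down to (277,252), in line with the jaws. The switch ball is at (86,102).

```bash
python3 - <<'E'
from h import *
c=np.load('w1.npz');W=cloud(c);z=W[:,:,2]
sub=lambda u0,u1,v0,v1,a,b:(lambda p:p[(p[:,2]>a)&(p[:,2]<b)])(W[v0:v1,u0:u1].reshape(-1,3))
p=sub(225,325,55,165,80,90);print('rim',circ(p[:,:2]),p[:,2].mean())
p=sub(255,300,168,258,60,76);m=p.mean(0);print('handle',m,np.linalg.svd(p[:,:2]-m[:2],full_matrices=False)[2][0],cv2.minAreaRect(p[:,:2].astype(np.float32)))
p=sub(76,97,90,115,95,125);print('ball',p.mean(0),p.max(0),cv2.minEnclosingCircle(p[:,:2].astype(np.float32)))
# top view socket, dot, bar by ray onto plane
t=np.load('top0.npz');K,T=t['camera_matrix'],t['cam_to_world']
def ray(u,v,h):
    d=T[:3,:3]@np.array([(u-K[0,2])/K[0,0],(v-K[1,2])/K[1,1],1]);return (T[:3,3]+d*(h-T[2,3])/d[2]).round(1)
g=t['pixels'].max(2)[175:225,295:345];n,l,s,ce=cv2.connectedComponentsWithStats((g<60).astype(np.uint8));
for i in range(1,n):
    if s[i,4]>3: print(s[i],ce[i],ray(ce[i][0]+295,ce[i][1]+175,80))
print('dot',ray(328.5-.4,224-.4,68),'bar',ray(301.2-.4,216.5-.4,68))
E
```

```text
rim (array([ 539.18538085, -401.97016654]), np.float64(34.23275461737674)) 84.73728326603302
handle [ 448.28988775 -412.83835652   68.45808187] [-0.99327056 -0.11581708] ((445.7994689941406, -412.7581481933594), (85.53897857666016, 17.893224716186523), 6.455906867980957)
ball [ 526.75345835 -258.3948725   106.84811144] [ 533.15966743 -251.10078908  111.03558686] ((526.6952514648438, -256.6673889160156), 7.093843460083008)
[ 12   9  26  24 475] [24.24       20.76421053] [ 613.4 -213.3   80. ]
[38 47 12  3 33] [43.72727273 47.90909091] [ 537.  -267.5   80. ]
dot [ 535.6 -239.2   68. ] bar [ 556.6 -162.    68. ]
```

```bash
python3 -m pendant '[[1,3,-0.25,0.13,-0.5],[1,3.5,0,0,0],[1,3.5,0,0,0],[1,3.5,0,0,0],[1,3.5,0,0,0],[1,2.2,0,0,0],[1,0,0,0,0],[1,0,0,0,0]]' 100
python3 -c "
from h import *
st()"
python3 -m pendant '[[0,0,0,0,0],[0,0,0,0,0],[0,0,0,0,0],[0,0,0,0,0],[0,0,0,0,0],[0,0,0,0,0],[0,0,0,0,0],[0,0,0,0,0]]' 110
python3 -m pendant '[[0,0,0,0,0],[0,0,0,0,0],[0,0,0,0,0],[0,0,0,0,0]]' 110
python3 -c "
from h import *
st()"
```

```text
time: 5.2
tcp_pos: [459.6, -410.8, 57.3]
eef_rot: [1.126, 1.264, -1.125]
ft_force: [-0.3, 0.3, 1.1]
finger_gap: 85.4
t 5.2 tcp [ 459.6 -410.8   57.3] F [-0.3  0.3  1.1] T [ 0.03  0.01 -0.01] gap 85.4 q [-0.84  0.5   1.67  0.    0.97  0.61]
[[-0.002, 0.994, 0.113], [0.002, 0.113, -0.994], [-1.0, -0.002, -0.002]]
time: 5.87
tcp_pos: [460.3, -411.3, 59.3]
eef_rot: [1.126, 1.259, -1.125]
ft_force: [-1.1, 0.7, 6.3]
finger_gap: 16.5
time: 6.2
tcp_pos: [460.3, -411.3, 59.3]
eef_rot: [1.126, 1.259, -1.126]
ft_force: [-1.5, 1.4, 4.8]
finger_gap: 16.3
t 6.2 tcp [ 460.3 -411.3   59.3] F [-1.5  1.4  4.8] T [ 0.25 -0.02  0.06] gap 16.3 q [-0.84  0.49  1.67  0.    0.97  0.62]
[[0.001, 0.994, 0.112], [-0.001, 0.112, -0.994], [-1.0, 0.001, 0.001]]
```

```bash
python3 -m pendant '[[0,-1,0,0,0],[0,-2.5,0,0,0],[0,-3,0,0,0],[0,-3.5,0,0,0],[0,-3,0,0,0],[0,-2,0,0,0],[0,0,0,0,0],[0,0,0,0,0]]'
python3 -m pendant '[[0,0,1.2,-2.03,0],[0,0,1.6,-2.72,0],[0,0,1.6,-2.72,0],[0,0,1.6,-2.72,0],[0,0,1.6,-2.72,0],[0,0,1.2,-2.03,0],[0,0,0.8,-1.36,0],[0,0,0,0,0]]'
python3 -m pendant '[[0,0,0,0,-3],[0,0,0,0,-4],[0,0,0,0,-3],[0,0,0,0,-1.2],[0,0,0,0,0],[0,0,0,0,0]]'
python3 - <<'E'
from h import *
st();c=capture('wrist');cv2.imwrite('pics/w2.png',c['pixels'][:,:,::-1]);np.savez('w2.npz',**c)
c=capture('side');cv2.imwrite('pics/s2.png',c['pixels'][:,:,::-1]);np.savez('s2.npz',**c)
E
```

```text
time: 6.87
tcp_pos: [459.9, -411.3, 208.6]
eef_rot: [1.125, 1.259, -1.126]
ft_force: [0.3, -0.5, -4.3]
finger_gap: 16.0
time: 7.53
tcp_pos: [536.6, -234.0, 205.0]
eef_rot: [1.125, 1.27, -1.124]
ft_force: [0.7, -0.3, -3.8]
finger_gap: 16.0
time: 8.03
tcp_pos: [536.4, -238.6, 206.9]
eef_rot: [0.98, 1.341, -0.981]
ft_force: [0.4, 0.2, -3.6]
finger_gap: 16.3
t 8.03 tcp [ 536.4 -238.6  206.9] F [ 0.4  0.2 -3.6] T [-0.08  0.21 -0.03] gap 16.3 q [-0.54  0.32  1.55 -0.    1.27  0.73]
[[-0.002, 0.953, 0.302], [0.001, 0.302, -0.953], [-1.0, -0.002, -0.002]]
```

View pics/w2.png

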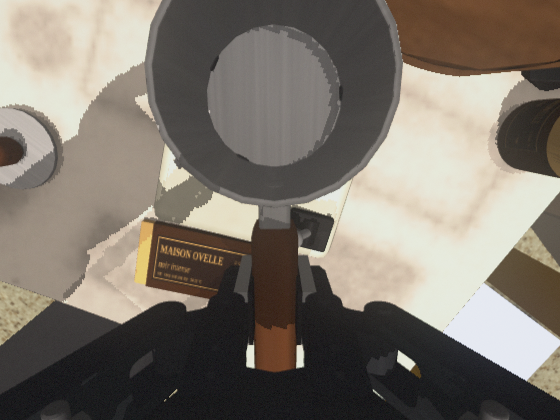

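The wrist view shows the cup held over the mill, its rim centred near (274,85), with the handle between the pads. I'll measure its tilt and offset in the hand.

```bash
python3 - <<'E'
from h import *
c=np.load('w2.npz');W=cloud(c);z=W[:,:,2]
sub=lambda u0,u1,v0,v1,a,b:(lambda p:p[(p[:,2]>a)&(p[:,2]<b)])(W[v0:v1,u0:u1].reshape(-1,3))
p=sub(140,410,0,215,215,250);print(len(p),p[:,2].min(),p[:,2].max())
def plane(p):
    A=np.c_[p[:,:2]-p[:,:2].mean(0),np.ones(len(p))];return np.degrees(np.linalg.lstsq(A,p[:,2],rcond=None)[0][:2]).round(2),p.mean(0).round(1)
# rim: highest points by azimuth
cc=p[:,:2].mean(0)
for _ in range(3):
    a=np.degrees(np.arctan2(p[:,1]-cc[1],p[:,0]-cc[0]))//10
    rim=np.vstack([p[a==k][p[a==k][:,2]>np.percentile(p[a==k][:,2],90)] for k in np.unique(a) if (a==k).sum()>8])
    cc,r=circ(rim[:,:2])
print('rim',cc,r,plane(rim))
q=sub(210,340,30,160,125,170);print('floor in cup',plane(q),cv2.minEnclosingCircle(q[:,:2].astype(np.float32)))
h=sub(240,305,230,300,200,230);h=h[h[:,2]>h[:,2].max()-6];print('handle',plane(h),np.linalg.svd(h[:,:2]-h[:,:2].mean(0),full_matrices=False)[2][0])
E
```

```text
12699 215.00226149130827 234.55879302058145
rim [ 611.89661748 -214.60123763] 34.04651778301238 (array([-1.14, -0.19]), array([ 605.5, -216.5,  232.8]))
floor in cup (array([0.16, 0.03]), array([ 613.6, -214.1,  155.8])) ((611.8927612304688, -214.4106903076172), 33.887630462646484)
handle (array([10.1 ,  3.66]), array([ 545.1, -233.9,  225.4])) [ 0.28017857 -0.9599479 ]
```

```bash
python3 -m pendant '[[0,1.5,0.06,0,0],[0,2,0,0,0],[0,1,0,0,0],[0,0.4,0,0,0],[0,0,0,0,0]]'
python3 -m pendant '[[0,0.3,0,0,0],[0,0.3,0,0,0],[0,0.2,0,0,0],[0,0,0,0,0]]'
python3 -c "
from h import *
st()"
```

```text
time: 8.55
tcp_pos: [537.0, -238.0, 158.1]
eef_rot: [0.98, 1.342, -0.98]
ft_force: [-0.5, 0.9, -3.2]
finger_gap: 16.2
time: 8.88
tcp_pos: [537.7, -238.3, 151.3]
eef_rot: [0.979, 1.339, -0.979]
ft_force: [0.0, -0.4, -4.1]
finger_gap: 16.4
t 8.88 tcp [ 537.7 -238.3  151.3] F [ 0.  -0.4 -4.1] T [-0.04  0.24 -0.04] gap 16.4 q [-0.54  0.37  1.63  0.    1.15  0.73]
[[0.0, 0.953, 0.303], [0.0, 0.303, -0.953], [-1.0, 0.0, -0.0]]
```

```bash
python3 -m pendant '[[0,0.3,0,0,0],[0,0.3,0,0,0],[0,0.2,0,0,0],[0,0,0,0,0]]'
python3 -m pendant '[[0,0.2,0,0,0],[0,0.2,0,0,0],[0,0,0,0,0]]'
python3 - <<'E'
from h import *
st();c=capture('side');cv2.imwrite('pics/s3.png',cv2.resize(c['pixels'][130:270,200:400,::-1],None,fx=4,fy=4))
c=capture('wrist');np.savez('w3.npz',**c)
E
```

```text
time: 9.22
tcp_pos: [537.4, -238.1, 142.7]
eef_rot: [0.979, 1.341, -0.979]
ft_force: [0.2, 0.1, -3.6]
finger_gap: 16.3
time: 9.47
tcp_pos: [537.8, -238.4, 139.5]
eef_rot: [0.979, 1.339, -0.979]
ft_force: [-1.6, 0.9, 0.4]
finger_gap: 16.4
t 9.47 tcp [ 537.8 -238.4  139.5] F [-1.6  0.9  0.4] T [0.05 0.12 0.06] gap 16.4 q [-0.54  0.38  1.64  0.    1.12  0.73]
[[0.0, 0.953, 0.303], [-0.0, 0.303, -0.953], [-1.0, 0.0, 0.0]]
```

View pics/s3.png

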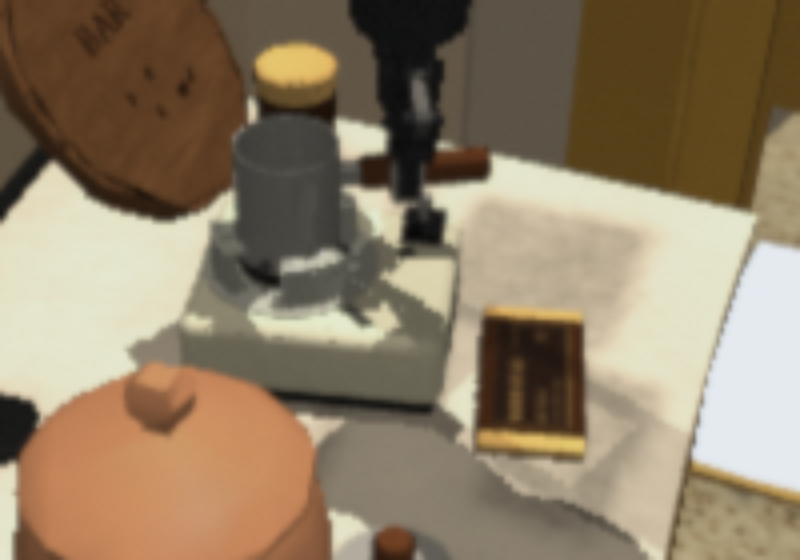

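```bash
python3 -m pendant '[[0,0.02,0.01,-0.416,3],[0,0,0.02,-0.554,4],[0,0,0.02,-0.554,4],[0,0,0.02,-0.554,4],[0,0,0.02,-0.554,4],[0,0,0.02,-0.554,4],[0,0,0,0,0]]'
python3 -m pendant '[[0,0.03,0.02,-0.554,4],[0,0.04,0.02,-0.554,4],[0,0.04,0.02,-0.554,4],[0,0.04,0.02,-0.554,4],[0,0,0,0,0]]'
python3 -c "
from h import *
st()"
```

```text
time: 10.15
tcp_pos: [534.7, -206.2, 139.5]
eef_rot: [1.279, 1.163, -1.277]
ft_force: [-0.4, -0.1, -0.3]
finger_gap: 16.1
time: 10.57
tcp_pos: [540.1, -185.5, 138.4]
eef_rot: [1.477, 1.008, -1.476]
ft_force: [-0.5, -0.3, 2.0]
finger_gap: 16.3
t 10.57 tcp [ 540.1 -185.5  138.4] F [-0.5 -0.3  2. ] T [-0.06  0.15 -0.08] gap 16.3 q [-0.45  0.35  1.69 -0.    1.1   1.49]
[[0.002, 0.932, -0.363], [-0.001, -0.363, -0.932], [-1.0, 0.002, 0.001]]
```

```bash
python3 -m pendant '[[0,0.04,0.02,-0.554,4],[0,0.04,0.02,-0.554,4],[0,0.03,0.02,-0.554,4],[0,0,0,0,0]]'
python3 -m pendant '[[0,0.02,0.02,-0.554,4],[0,0,0.01,-0.416,3],[0,0,0.01,-0.277,2],[0,0,0,0,0]]'
python3 - <<'E'
from h import *
st();c=capture('wrist');np.savez('w4.npz',**c);cv2.imwrite('pics/w4.png',c['pixels'][:,:,::-1])
E
```

```text
time: 10.9
tcp_pos: [547.5, -170.5, 137.0]
eef_rot: [1.622, 0.876, -1.622]
ft_force: [-0.6, -0.8, 1.6]
finger_gap: 16.1
time: 11.23
tcp_pos: [554.1, -161.0, 136.8]
eef_rot: [1.725, 0.767, -1.728]
ft_force: [-4.3, 0.5, 4.8]
finger_gap: 16.2
t 11.23 tcp [ 554.1 -161.   136.8] F [-4.3  0.5  4.8] T [-0.07  0.61  0.2 ] gap 16.2 q [-0.4   0.36  1.67 -0.    1.11  1.9 ]
[[-0.001, 0.742, -0.67], [-0.0, -0.67, -0.742], [-1.0, -0.001, 0.001]]
```

View pics/w4.png

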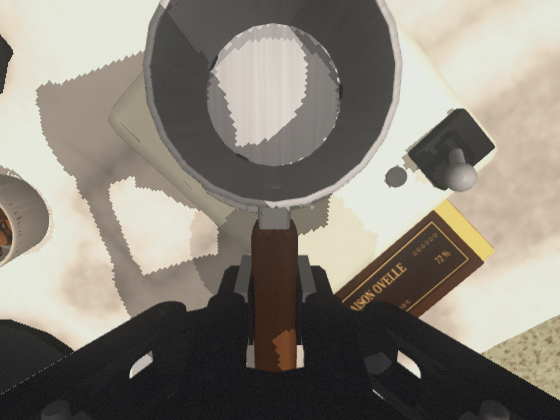

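```bash
python3 -m pendant '[[0,0.02,0.01,-0.277,2],[0,0,0,0,0]]'
python3 -m pendant '[[0,0.02,0.01,-0.277,2],[0,0,0,0,0],[0,0,0,0,0]]'
python3 -c "
from h import *
st()"
```

```text
time: 11.45
tcp_pos: [554.5, -158.9, 136.6]
eef_rot: [1.745, 0.743, -1.754]
ft_force: [-7.9, 1.7, 8.1]
finger_gap: 16.3
time: 11.7
tcp_pos: [554.9, -158.2, 136.5]
eef_rot: [1.76, 0.719, -1.776]
ft_force: [-11.9, -1.7, 10.1]
finger_gap: 16.2
t 11.7 tcp [ 554.9 -158.2  136.5] F [-11.9  -1.7  10.1] T [-0.55  1.55  2.  ] gap 16.2 q [-0.39  0.37  1.67 -0.01  1.11  1.98]
[[-0.008, 0.698, -0.716], [-0.003, -0.716, -0.698], [-1.0, -0.003, 0.008]]
```

```bash
python3 -m pendant '[[0,-0.02,0,0.2,-2],[0,0,0,0.1,-1],[0,0,0,0,0]]'
python3 -c "
from h import *
st()"
python3 -m pendant '[[0.25,0,0,0,0],[0.35,0,0,0,0],[0.45,0,0,0,0],[0.6,0,0,0,0],[0.6,0,0,0,0],[0.6,0,0,0,0]]'
python3 -c "
from h import *
st()"
```

```text
time: 11.95
tcp_pos: [554.2, -159.3, 136.6]
eef_rot: [1.735, 0.756, -1.742]
ft_force: [-7.8, -0.1, 6.5]
finger_gap: 16.3
t 11.95 tcp [ 554.2 -159.3  136.6] F [-7.8 -0.1  6.5] T [-0.15  1.09  0.28] gap 16.3 q [-0.4   0.36  1.67 -0.    1.11  1.92]
[[-0.004, 0.73, -0.683], [0.0, -0.683, -0.73], [-1.0, -0.003, 0.003]]
time: 12.45
tcp_pos: [556.9, -159.0, 136.0]
eef_rot: [1.741, 0.751, -1.74]
ft_force: [-0.0, -0.4, -0.4]
finger_gap: 51.2
t 12.45 tcp [ 556.9 -159.   136. ] F [-0.  -0.4 -0.4] T [0.03 0.01 0.05] gap 51.2 q [-0.4   0.37  1.67  0.    1.1   1.93]
[[0.0, 0.727, -0.686], [0.0, -0.686, -0.727], [-1.0, 0.0, -0.0]]
```

```bash
python3 -m pendant '[[0.6,-2,0,0,0],[1,-3.5,0,0,0],[1,-3.5,0,0,0],[1,-3.5,0,0,0],[1,-2,0,0,0],[1,0,0,0,0],[1,0,0,0,0]]'
python3 - <<'E'
from h import *
st();c=capture('wrist');np.savez('w5.npz',**c);cv2.imwrite('pics/w5.png',c['pixels'][:,:,::-1])
E
```

```text
time: 13.03
tcp_pos: [557.2, -159.1, 282.3]
eef_rot: [1.742, 0.749, -1.738]
ft_force: [-0.4, 0.2, -0.7]
finger_gap: 85.8
t 13.03 tcp [ 557.2 -159.1  282.3] F [-0.4  0.2 -0.7] T [-0.02  0.02 -0.03] gap 85.8 q [-0.4   0.27  1.44  0.    1.43  1.93]
[[0.003, 0.727, -0.686], [-0.001, -0.686, -0.727], [-1.0, 0.003, -0.001]]
```

View pics/w5.png

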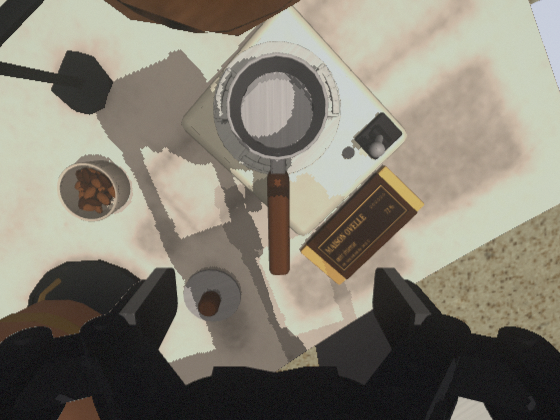

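The wrist view shows the cup seated in the ring at (279,105), its handle running to (279,270) over the bar mark. The lid is at (213,295) and the switch ball at (376,148).

```bash
python3 - <<'E'
from h import *
c=np.load('w5.npz');W=cloud(c);z=W[:,:,2]
sub=lambda u0,u1,v0,v1,a,b:(lambda p:p[(p[:,2]>a)&(p[:,2]<b)])(W[v0:v1,u0:u1].reshape(-1,3))
p=sub(215,340,45,170,155,175);print('rim',circ(p[:,:2]),np.percentile(p[:,2],[5,50,95]))
h=sub(262,295,178,272,140,152);m=h.mean(0);d=np.linalg.svd(h[:,:2]-m[:2],full_matrices=False)[2][0];print('handle',m,np.degrees(np.arctan2(d[1],d[0])))
p=sub(180,415,0,245,62,74);print('deck',cv2.minAreaRect(p[:,:2].astype(np.float32)))
p=sub(365,388,136,160,95,120);print('ball',cv2.minEnclosingCircle(p[:,:2].astype(np.float32)),p[:,2].max())
p=sub(180,245,265,330,9,20);print('lid',cv2.minAreaRect(p[:,:2].astype(np.float32)))
p=sub(190,230,280,330,36,50);print('knob',p.mean(0),cv2.minEnclosingCircle(p[:,:2].astype(np.float32)))
E
```

```text
rim (array([ 612.4543021 , -213.75782408]), np.float64(34.132275416807865)) [156.41965542 162.46592524 163.84762354]
handle [ 545.09670134 -152.2251897   146.04632035] 137.9679577036368
deck ((587.5651245117188, -215.3636474609375), (177.3162841796875, 153.19143676757812), 2.9900155067443848)
ball ((526.8682250976562, -256.5939025878906), 7.283690452575684) 111.38104017751067
lid ((502.42144775390625, 7.049045562744141), (75.22533416748047, 74.69287109375), 45.41923522949219)
knob [503.23446736   5.00552832  42.72485958] ((502.002685546875, 7.327833652496338), 13.146200180053711)
```

```bash
python3 -m pendant '[[0.5,0,-1.57,-0.83,0],[0.5,0,-2.6,-1.4,0],[0.5,0,-2.9,-1.56,0],[0.5,0,-2.9,-1.57,0],[0.5,0,-2.6,-1.4,0],[0.5,0,-1.8,-1,0],[0.5,0,-1.02,-0.55,0],[0.5,0,0,0,0]]' 60
python3 -m pendant '[[0.5,3,0,0,-6],[0.5,3,0,0,-6],[0.5,3,0,0,-4],[0.5,3,0,0,0],[0.5,0,0,0,0],[0.5,0,0,0,0]]'
python3 - <<'E'
from h import *
s,M=st();c=capture('wrist');W=cloud(c);np.savez('w6.npz',**c);cv2.imwrite('pics/w6.png',c['pixels'][:,:,::-1])
# knob/lid near expected
p=W.reshape(-1,3);p=p[np.hypot(p[:,0]-502.3,p[:,1]-7)<45]
k=p[(p[:,2]>40)&(p[:,2]<50)&(np.hypot(p[:,0]-502.3,p[:,1]-7)<20)];print('knob',len(k),k.mean(0) if len(k) else 0,cv2.minEnclosingCircle(k[:,:2].astype(np.float32)))
l=p[(p[:,2]>9)&(p[:,2]<19)];print('lid',cv2.minEnclosingCircle(l[:,:2].astype(np.float32)))
d=np.array([502.3,7,40])-s['tcp_pos'];print('move tool cm',(M.T@d/10).round(2))
E
```

```text
time: 13.75
tcp_pos: [499.8, 9.5, 279.9]
eef_rot: [1.737, 0.756, -1.742]
ft_force: [0.2, -0.4, -0.3]
finger_gap: 42.7
time: 14.25
tcp_pos: [500.8, 6.4, 159.6]
eef_rot: [1.549, 0.946, -1.556]
ft_force: [0.1, 0.6, 0.7]
finger_gap: 42.9
t 14.25 tcp [500.8   6.4 159.6] F [0.1 0.6 0.7] T [-0.01 -0.02 -0.05] gap 42.9 q [-0.13  0.24  1.8  -0.    1.11  1.92]
[[-0.005, 0.888, -0.46], [0.0, -0.46, -0.888], [-1.0, -0.004, 0.002]]
knob 828 [502.74506428   7.43035282  43.53846805] ((501.858642578125, 7.941579341888428), 12.929763793945312)
lid ((501.79833984375, 7.834100246429443), 37.92885971069336)
move tool cm [11.95  0.15 -0.15]
```

View pics/w6.png

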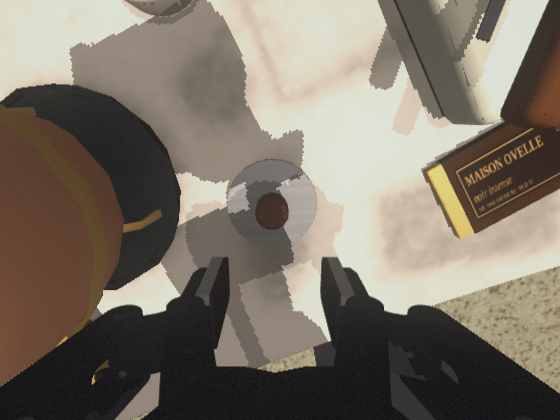

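The wrist view shows the lid at (272,203) with its knob at (271,211), between the jaws and clear of the pot's stand. I'll go down and grip the knob.

```bash
python3 -m pendant '[[0.5,2.5,0.03,-0.17,0],[0.5,3.5,0,0,0],[0.5,3,0,0,0],[0.5,2,0,0,0],[0.5,0.9,0,0,0],[0.5,0,0,0,0],[0.5,0,0,0,0]]' 50
python3 -m pendant '[[0,0,0,0,0],[0,0,0,0,0],[0,0,0,0,0],[0,0,0,0,0],[0,0,0,0,0],[0,0,0,0,0]]' 50
python3 -c "
from h import *
st()"
```

```text
time: 14.88
tcp_pos: [504.5, 8.1, 43.5]
eef_rot: [1.553, 0.942, -1.549]
ft_force: [0.1, -0.2, 0.2]
finger_gap: 42.7
time: 15.38
tcp_pos: [504.7, 8.2, 44.3]
eef_rot: [1.554, 0.941, -1.547]
ft_force: [-0.5, -0.6, 6.1]
finger_gap: 23.8
t 15.38 tcp [504.7   8.2  44.3] F [-0.5 -0.6  6.1] T [-0.09  0.07  0.05] gap 23.8 q [-0.12  0.38  1.95 -0.    0.81  1.93]
[[0.005, 0.888, -0.459], [-0.001, -0.459, -0.888], [-1.0, 0.005, -0.002]]
```

```bash
python3 -m pendant '[[0,-1,0,0,0],[0,-3,0,0,0],[0,-4,0,0,0],[0,-4,0,0,0],[0,-4,0,0,0],[0,-3,0,0,0],[0,-1.6,0,0,0],[0,0,0,0,0]]'
python3 -m pendant '[[0,0,1.2,0.88,0],[0,0,2.4,1.75,0],[0,0,3,2.2,0],[0,0,3.2,2.34,0],[0,0,3.2,2.34,0],[0,0,3,2.2,0],[0,0,2.4,1.75,0],[0,0,1.59,1.16,0]]'
python3 -m pendant '[[0,0,0,0,0],[0,0,0,0,0],[0,0,0,0,0]]'
python3 - <<'E'
from h import *
s,M=st();c=capture('wrist');W=cloud(c);np.savez('w7.npz',**c);cv2.imwrite('pics/w7.png',c['pixels'][:,:,::-1])
d=np.array([615.2,-213.5,198])-s['tcp_pos'];print('move tool cm',(M.T@d/10).round(2))
E
```

```text
time: 16.05
tcp_pos: [505.2, 8.2, 253.4]
eef_rot: [1.558, 0.937, -1.542]
ft_force: [0.7, 0.2, -1.4]
finger_gap: 23.3
time: 16.72
tcp_pos: [613.4, -217.5, 244.6]
eef_rot: [1.551, 0.945, -1.556]
ft_force: [-0.1, 0.4, -0.9]
finger_gap: 23.6
time: 16.97
tcp_pos: [612.1, -213.0, 245.9]
eef_rot: [1.551, 0.948, -1.555]
ft_force: [-1.5, 0.7, -2.0]
finger_gap: 23.9
t 16.97 tcp [ 612.1 -213.   245.9] F [-1.5  0.7 -2. ] T [ 0.07  0.03 -0.  ] gap 23.9 q [-0.44  0.39  1.34  0.    1.41  1.61]
[[-0.004, 0.888, -0.46], [0.002, -0.46, -0.888], [-1.0, -0.004, -0.0]]
move tool cm [ 4.79  0.32 -0.1 ]
```

View pics/w7.png

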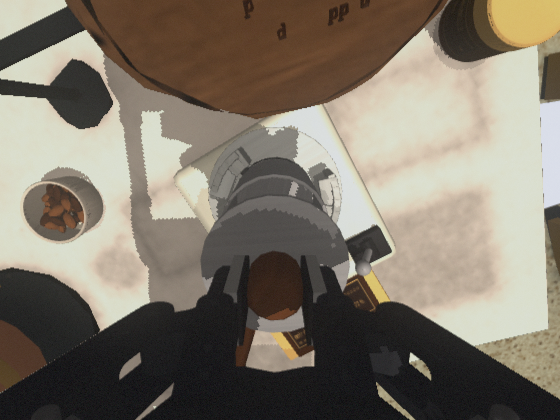

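The wrist view shows the lid hanging level over the cup: lid disc near (275,260), knob at (274,285). I'll measure the disc centre to correct the position.

```bash
python3 - <<'E'
from h import *
c=np.load('w7.npz');W=cloud(c);s,M=st()
P=W[190:345,190:360].reshape(-1,3)
p=P[(P[:,2]>205)&(P[:,2]<224)];
h=np.percentile(p[:,2],[5,50,95]);print(h,len(p))
p=p[abs(p[:,2]-h[1])<3]
A=np.c_[p[:,:2]-p[:,:2].mean(0),np.ones(len(p))];print('tilt',np.degrees(np.linalg.lstsq(A,p[:,2],rcond=None)[0][:2]))
print('lid',cv2.minEnclosingCircle(p[:,:2].astype(np.float32)))
hull=cv2.convexHull(p[:,:2].astype(np.float32))[:,0];cc,r=circ(hull.astype(float));print(cc,r)
d=np.r_[612.5-cc[0],-213.8-cc[1],0];print((M.T@d/10).round(2))
# cup rim visible
q=W[150:215,220:330].reshape(-1,3);q=q[(q[:,2]>158)&(q[:,2]<168)];print('rim',len(q),circ(q[:,:2]),q[:,2].max())
E
```

```text
t 17.02 tcp [ 612.2 -212.6  246.6] F [ 0.4  0.2 -1.4] T [-0.    0.05 -0.01] gap 24.0 q [-0.44  0.39  1.34  0.    1.41  1.61]
[[-0.003, 0.888, -0.459], [0.002, -0.459, -0.888], [-1.0, -0.003, -0.0]]
[214.60104976 215.72243332 216.73997162] 8925
tilt [-0.52679052  0.16968552]
lid ((609.4130249023438, -212.09417724609375), 38.04076385498047)
[ 609.45202598 -212.00329041] 37.828442778603836
[-0.    0.35  0.02]
rim 609 (array([ 613.16917221, -214.02288706]), np.float64(34.166346812668884)) 164.90970795697987
```

```bash
python3 -m pendant '[[0,0,0.38,0.02,0],[0,1,0,0,0],[0,1.5,0,0,0],[0,0.8,0,0,0],[0,0.3,0,0,0],[0,0,0,0,0]]'
python3 -m pendant '[[0,0.3,0,0,0],[0,0.3,0,0,0],[0,0.2,0,0,0],[0,0,0,0,0]]'
python3 -m pendant '[[0,0.2,0,0,0],[0,0.1,0,0,0],[0,0,0,0,0]]'
python3 -c "
from h import *
st()"
```

```text
time: 17.52
tcp_pos: [615.8, -214.5, 210.8]
eef_rot: [1.55, 0.947, -1.553]
ft_force: [0.2, 0.5, -1.1]
finger_gap: 24.1
time: 17.85
tcp_pos: [616.4, -215.1, 203.9]
eef_rot: [1.551, 0.945, -1.552]
ft_force: [-0.1, -0.4, -1.3]
finger_gap: 23.9
time: 18.1
tcp_pos: [616.4, -215.1, 200.9]
eef_rot: [1.552, 0.945, -1.552]
ft_force: [0.4, 0.1, -1.8]
finger_gap: 24.0
t 18.1 tcp [ 616.4 -215.1  200.9] F [ 0.4  0.1 -1.8] T [-0.    0.02  0.  ] gap 24.0 q [-0.44  0.42  1.41  0.    1.31  1.61]
[[-0.0, 0.888, -0.459], [0.0, -0.459, -0.888], [-1.0, -0.0, -0.0]]
```

```bash
python3 -m pendant '[[0,0.15,0,0,0],[0,0.1,0,0,0],[0,0,0,0,0]]'
python3 -m pendant '[[0,0.1,0,0,0],[0,0,0,0,0]]'
python3 -c "
from h import *
st()"
```

```text
time: 18.35
tcp_pos: [616.3, -215.1, 198.3]
eef_rot: [1.551, 0.945, -1.552]
ft_force: [0.1, 0.2, -0.9]
finger_gap: 23.8
time: 18.52
tcp_pos: [616.5, -215.2, 197.9]
eef_rot: [1.552, 0.944, -1.551]
ft_force: [-0.8, 0.1, -0.3]
finger_gap: 23.8
t 18.52 tcp [ 616.5 -215.2  197.9] F [-0.8  0.1 -0.3] T [ 0.09  0.02 -0.  ] gap 23.8 q [-0.44  0.42  1.41  0.    1.31  1.61]
[[0.0, 0.888, -0.459], [-0.0, -0.459, -0.888], [-1.0, 0.0, -0.0]]
```

Contact is starting. A last small push, then release and rise.

```bash
python3 -m pendant '[[0,0.05,0,0,0],[0.35,0,0,0,0],[0.4,0,0,0,0],[0.5,0,0,0,0],[0.5,0,0,0,0],[0.5,0,0,0,0]]'
python3 -m pendant '[[0.5,-2,0,0,0],[0.5,-3,-1,0,0],[0.5,-3,-2,0,0],[0.5,-2,-2,0,0],[0.5,0,-2,0,0],[0.5,0,0,0,0],[0.5,0,0,0,0]]'
python3 - <<'E'
from h import *
s,M=st();c=capture('wrist');W=cloud(c);np.savez('w8.npz',**c);cv2.imwrite('pics/w8.png',c['pixels'][:,:,::-1])
P=W.reshape(-1,3);P=P[np.hypot(P[:,0]-613,P[:,1]+214)<45]
p=P[(P[:,2]>162)&(P[:,2]<174)];A=np.c_[p[:,:2]-p[:,:2].mean(0),np.ones(len(p))];print('lid top',p[:,2].mean(),'tilt',np.degrees(np.linalg.lstsq(A,p[:,2],rcond=None)[0][:2]),cv2.minEnclosingCircle(p[:,:2].astype(np.float32)))
k=P[P[:,2]>188];print('knob top',k[:,2].mean(),cv2.minEnclosingCircle(k[:,:2].astype(np.float32)))
P=W.reshape(-1,3);b=P[(np.hypot(P[:,0]-526.8,P[:,1]+256.6)<10)&(P[:,2]>95)];print('ball',b.max(0) if len(b) else 0,cv2.minEnclosingCircle(b[:,:2].astype(np.float32)))
E
```

```text
time: 19.02
tcp_pos: [616.5, -215.2, 197.0]
eef_rot: [1.552, 0.944, -1.551]
ft_force: [-0.9, 0.5, 0.9]
finger_gap: 43.0
time: 19.6
tcp_pos: [553.9, -182.8, 297.8]
eef_rot: [1.552, 0.943, -1.55]
ft_force: [-0.1, 0.2, 0.9]
finger_gap: 42.7
t 19.6 tcp [ 553.9 -182.8  297.8] F [-0.1  0.2  0.9] T [0.02 0.06 0.02] gap 42.7 q [-0.44  0.27  1.4   0.    1.47  1.61]
[[0.001, 0.888, -0.459], [-0.001, -0.459, -0.888], [-1.0, 0.002, -0.0]]
lid top 167.88772852626923 tilt [ 0.01669935 -0.05526932] ((614.0557250976562, -214.49740600585938), 37.975685119628906)
knob top 197.13281497029246 ((614.1517333984375, -214.31106567382812), 12.896038055419922)
ball [ 533.53952237 -249.46112503  110.74943872] ((526.9090576171875, -256.8172302246094), 7.489558696746826)
```

View pics/w8.png

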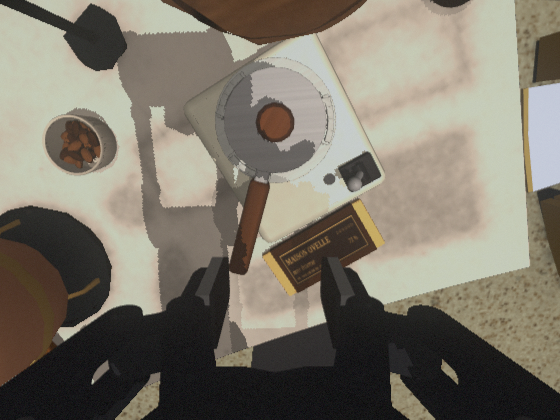

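The wrist view shows the lid flat on the cup at (276,122), the handle locked, and the switch ball at (357,184) still leaning left. Next is the switch: shut the fingers, turn the jaws to mill y, and come down left of the ball.

```bash
python3 -m pendant '[[0,0,-0.3,1.2,0],[0,0,-0.6,2.4,0],[0,0,-0.3,1.2,0],[0,2,0,0,-6],[0,2.5,0,0,-7],[0,2.5,0,0,-7],[0,2,0,0,-6],[0,0,0,0,-4]]' 30
python3 -m pendant '[[0,0,0,0,0],[0,0,0,0,0]]'
python3 - <<'E'
from h import *
s,M=st()
d=np.array([521,-219,111])-s['tcp_pos'];print('move tool cm',(M.T@d/10).round(2))
E
```

```text
time: 20.32
tcp_pos: [518.9, -219.7, 201.7]
eef_rot: [1.172, 1.242, -1.176]
ft_force: [-0.0, 0.2, -0.1]
finger_gap: -0.4
time: 20.48
tcp_pos: [521.7, -220.9, 206.5]
eef_rot: [1.177, 1.23, -1.177]
ft_force: [-0.1, 0.2, -0.3]
finger_gap: -0.3
t 20.48 tcp [ 521.7 -220.9  206.5] F [-0.1  0.2 -0.3] T [-0.02  0.04  0.03] gap -0.3 q [-0.52  0.29  1.59  0.    1.26  1.  ]
[[-0.0, 0.999, 0.044], [0.0, 0.044, -0.999], [-1.0, -0.0, -0.0]]
move tool cm [ 9.55 -0.06 -0.19]
```

```bash
python3 -m pendant '[[0,2.5,-0.06,-0.2,0],[0,3,0,0,0],[0,2.5,0,0,0],[0,1.2,0,0,0],[0,0.3,0,0,0],[0,0,0,0,0],[0,0,0,0,0]]'
python3 -m pendant '[[0,0,0,0.6,0],[0,0,0,0.6,0],[0,0,0,0.4,0],[0,0,0,0.4,0],[0,0,0,0,0]]'
python3 -m pendant '[[0,0,0,0.5,0],[0,0,0,0.5,0],[0,0,0,0.4,0],[0,0,0,0,0]]'
python3 -c "
from h import *
st()"
```

```text
time: 21.07
tcp_pos: [522.0, -218.9, 113.3]
eef_rot: [1.176, 1.228, -1.175]
ft_force: [-0.1, 0.1, 0.2]
finger_gap: -0.1
time: 21.48
tcp_pos: [522.5, -237.8, 113.5]
eef_rot: [1.179, 1.23, -1.174]
ft_force: [-0.2, 4.2, 6.2]
finger_gap: -0.2
time: 21.82
tcp_pos: [522.8, -252.8, 112.7]
eef_rot: [1.176, 1.229, -1.175]
ft_force: [0.4, 0.6, 0.4]
finger_gap: 0.1
t 21.82 tcp [ 522.8 -252.8  112.7] F [0.4 0.6 0.4] T [ 0.16  0.01 -0.05] gap 0.1 q [-0.57  0.39  1.7   0.    1.05  0.95]
[[0.001, 0.999, 0.046], [-0.0, 0.046, -0.999], [-1.0, 0.001, 0.001]]
```

```bash
python3 -m pendant '[[0,0,0,0.4,0],[0,0,0,0.3,0],[0,0,0,0,0]]'
python3 -m pendant '[[0,0,0,0.3,0],[0,0,0,0.2,0],[0,0,0,0,0]]'
python3 -m pendant '[[0,0,0,0.2,0],[0,0,0,0,0]]'
python3 -c "
from h import *
st()"
```

```text
time: 22.07
tcp_pos: [522.7, -259.9, 111.8]
eef_rot: [1.175, 1.23, -1.176]
ft_force: [0.3, 0.7, 1.2]
finger_gap: 0.0
time: 22.32
tcp_pos: [522.8, -264.4, 111.6]
eef_rot: [1.175, 1.231, -1.176]
ft_force: [-0.2, 0.8, -0.8]
finger_gap: 0.3
time: 22.48
tcp_pos: [522.8, -264.8, 111.5]
eef_rot: [1.177, 1.234, -1.175]
ft_force: [0.1, 4.5, -0.5]
finger_gap: -0.3
t 22.48 tcp [ 522.8 -264.8  111.5] F [ 0.1  4.5 -0.5] T [ 0.83 -0.1   0.03] gap -0.3 q [-0.59  0.4   1.68  0.    1.06  0.94]
[[-0.001, 0.999, 0.046], [0.003, 0.046, -0.999], [-1.0, -0.001, -0.003]]
```

```bash
python3 -m pendant '[[0,0,0,0.2,0],[0,0,0,0.15,0],[0,0,0,0,0]]'
python3 -m pendant '[[0,0,0,-0.5,0],[0,0,0,-1,0],[0,-2,0,-0.5,0],[0,-3.5,0,0,0],[0,-4,0,0,0],[0,-4,-1,0,0],[0,-2,-4,0,0],[0,0,-4,0,0]]'
python3 -m pendant '[[0,0,-3,0,0],[0,0,0,0,0],[0,0,0,0,0]]'
python3 - <<'E'
from h import *
s,M=st();c=capture('wrist');W=cloud(c);cv2.imwrite('pics/w9.png',c['pixels'][:,:,::-1])
P=W.reshape(-1,3)
b=P[(abs(P[:,0]-527)<12)&(abs(P[:,1]+271)<32)&(P[:,2]>98)&(P[:,2]<120)];print('ball',len(b),b.max(0),cv2.minEnclosingCircle(b[:,:2].astype(np.float32)))
Q=P[np.hypot(P[:,0]-613,P[:,1]+214)<45];p=Q[(Q[:,2]>162)&(Q[:,2]<174)];print('lid',p[:,2].mean(),cv2.minEnclosingCircle(p[:,:2].astype(np.float32)))
h=P[(P[:,2]>140)&(P[:,2]<152)&(np.hypot(P[:,0]-545,P[:,1]+152)<45)];m=h.mean(0);d=np.linalg.svd(h[:,:2]-m[:2],full_matrices=False)[2][0];print('handle',len(h),m,np.degrees(np.arctan2(d[1],d[0])))
E
```

```text
time: 22.73
tcp_pos: [522.7, -265.5, 111.3]
eef_rot: [1.182, 1.238, -1.173]
ft_force: [1.5, 11.1, 0.9]
finger_gap: 0.1
time: 23.4
tcp_pos: [437.8, -256.1, 271.2]
eef_rot: [1.171, 1.218, -1.171]
ft_force: [-0.1, -1.5, 0.2]
finger_gap: 0.0
time: 23.65
tcp_pos: [404.1, -255.3, 266.5]
eef_rot: [1.175, 1.227, -1.176]
ft_force: [0.5, 0.5, -0.7]
finger_gap: -0.1
t 23.65 tcp [ 404.1 -255.3  266.5] F [ 0.5  0.5 -0.7] T [-0.04 -0.04  0.04] gap -0.1 q [-0.71  0.12  1.67 -0.    1.35  0.82]
[[0.001, 0.999, 0.044], [-0.002, 0.044, -0.999], [-1.0, 0.001, 0.002]]
ball 278 [ 534.86946376 -277.65796875  111.93383754] ((527.8701171875, -284.58648681640625), 7.1556477546691895)
lid nan ((0.0, 0.0), 0.0)
handle 2149 [ 527.4157916  -140.00368959  145.57586303] 132.70650747529393<stdin>:5: RuntimeWarning: Mean of empty slice.
  ret = ret.dtype.type(ret / rcount)
```

View pics/w9.png

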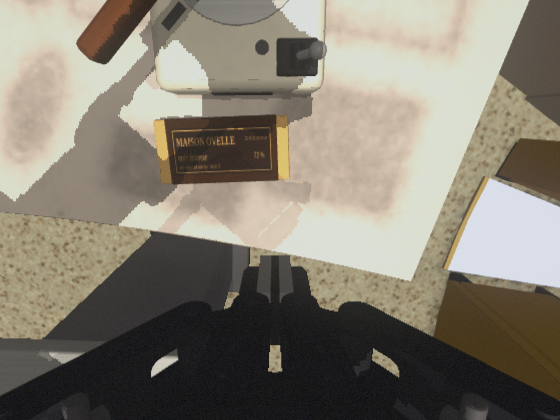

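The wrist view shows the switch ball at (317,50), over to the right, and the tablet undisturbed. The handle is cut off by the frame here, so I'll check it with the top camera.

```bash
python3 - <<'E'
from h import *
c=capture('top');W=cloud(c);P=W.reshape(-1,3);cv2.imwrite('pics/t9.png',cv2.resize(c['pixels'][160:280,225:425,::-1],None,fx=4,fy=4,interpolation=cv2.INTER_CUBIC))
r=np.hypot(P[:,0]-614,P[:,1]+214)
h=P[(P[:,2]>132)&(P[:,2]<158)&(r>50)&(r<145)&(P[:,1]>-205)&(P[:,0]<612)];m=h.mean(0);d=np.linalg.svd(h[:,:2]-m[:2],full_matrices=False)[2][0]
print('handle',len(h),m,np.degrees(np.arctan2(d[1],d[0])),np.degrees(np.arctan2(m[1]+214,m[0]-614)))
l=P[(r<45)&(P[:,2]>160)&(P[:,2]<176)];print('lid',l[:,2].mean(),cv2.minEnclosingCircle(l[:,:2].astype(np.float32)))
a=np.load('top0.npz')['pixels'].astype(int);D=(abs(a-c['pixels']).max(2)>60).astype(np.uint8)
n,_,s,_=cv2.connectedComponentsWithStats(D);print([x.tolist() for x in s[1:] if x[4]>15])
E
```

```text
handle 222 [ 544.88847926 -151.29288013  145.03661423] 137.70872193434226 137.78152484713135
lid 167.09716971053768 ((616.0196533203125, -214.95228576660156), 37.85062789916992)
[[304, 175, 33, 31, 475], [293, 202, 51, 45, 1233], [323, 204, 77, 107, 2814], [174, 210, 118, 80, 3032], [233, 222, 17, 5, 21], [334, 224, 5, 5, 18], [238, 229, 9, 11, 81], [31, 256, 77, 35, 1049], [383, 269, 19, 29, 314], [376, 291, 52, 61, 280], [296, 341, 12, 17, 128], [141, 350, 94, 70, 3326], [327, 354, 48, 66, 517], [269, 356, 34, 64, 1113], [0, 358, 30, 28, 531], [236, 360, 32, 17, 199], [258, 377, 6, 10, 33], [210, 383, 10, 16, 36], [260, 391, 9, 11, 42], [209, 397, 21, 23, 170], [236, 403, 28, 17, 139], [265, 404, 10, 12, 69]]
```

The handle is at 137.7°, which matches the lock direction. The lid is level, the switch is at its right stop and the arm is clear, so I'm handing in.

```bash
python3 -c "
from bench import *
print(close_job())"
```

```text
the job is handed in; nothing more can be done
None
```

I set the cup in the bayonet ring at the dot and twisted it about 60° clockwise to the stops. Then I put the lid on, pushed the switch lever to the right, and handed the job in at about 24 s with the arm clear.

**Last checks**
- **Cup:** the handle is at 137.7° in the top view, against about 137.9° expected for locked. The rim was about 162.5 mm up, as it should be when pressed down. The wrist torque rose to about 2 N m against the stops.
- **Lid:** it sits level. Its top is at 167–168 mm (167.5 expected) and its centre is within about 2 mm of the cup's axis.
- **Switch:** the ball is at y −284.6 mm, against about −285 for the right end stop. The push reached about 11 N there.
- **Forces:** the readings taken between moves stayed under 20 N.

**Checks that failed or disagreed**
- In the last wrist view the lid was out of frame and the handle was cut off, so the handle reading there (132.7°) was off. I took the top camera's value instead.
- The final top picture could not be viewed because the picture limit was reached, so that check is by numbers only.
- I saw the tablet undisturbed in the last wrist view. I did not measure the other bystanders again at the end, but the arm never worked close to them apart from the pot beside the lid, where there was no sign of contact.

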